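# Clamp the glass lid of a sample cell

### The job

Clamp the sample cell shut: wind the lever-headed clamp screw down (clockwise from above) until its foot sits snugly on the cell's glass lid, finger-tight with a definite resistance but never forced, because the glass cracks. Then fold the screw's lever all the way down flat and let go, leaving the other things on the bench where they are.

Things in the scene. Friction and masses are not known exactly. Their poses are not given: they have to be found in the camera images.
- stand: Fixed clamp stand: grey base 150 x 130 x 14 mm, posts at y = +-53 mm, cross-bar 38 x 142 mm, its top at 112 mm (post caps 118). Origin: centre of the base's underside, z up, on the vertical screw axis. Under the cross-bar, between four tabs, stands a steel cell, 64 mm square, with a 54 mm glass disc lid, on a sprung pedestal. The lid's height varies by 4 mm and is not given.
- pivot (a point): Head of the clamp screw: point on its axis where the lever is hinged, 139 to 147 mm above the table at the start. Turns with the head: z up, x = level direction towards which the lever folds down, y = hinge pin. Two cheeks (20 mm along x, 32 mm over both along y) reach 11 mm above it; a low wall stands on the -x side, to which the lever cannot fold. Collar 34 mm across, 10 to 21 mm below it.
- lever_mid (a point): Middle of the lever's blade, 45 mm from the pivot. Flat aluminium bar 20 mm wide (along the pin), 10 mm thick, starting nearly upright: it can be gripped from above across its thickness and turned like a key. Frame: x along the blade away from the pivot, y along the pin, z out of the broad face that is uppermost when folded (when upright it looks away from the folding side).
- lever_end (a point): Centre of the rounded outer end of the lever, 74 mm from the pivot along the blade; same frame as lever_mid.
- lever (a joint): Angle of the lever above level (rad): 0 = folded flat against its stop (closed), 1.57 = upright, stop at 1.65. It is stiff (0.15 to 0.2 N m, about 3 to 4 N at the blade) and stays where it is left. Folding it works a cam that drives the foot down a further 1.6 mm and so clamps the sprung cell with about 19 N.
- foot: Round black foot under the screw, 42 mm across, with rubber knobs beneath; origin at the centre of its underside, z up, on the screw's axis. It turns and goes down with the screw and touches nothing but the glass lid, which it meets about 0.3 rad before it is home; pressing lightly on the lid (5 N) while the lever is open.
- vial_c (a point): Bystander: small amber glass vial with black cap, 28 mm across, 55 mm high; point at its centre.
- dish_c (a point): Bystander: white ceramic dish, 68 mm across, 22 mm high; point at half its height.
- spatula_grip (a point): Bystander: thin steel laboratory spatula lying flat, 185 mm long, 6 mm thick; point at its middle.
- spare_disc_center (a point): Bystander: spare glass lid disc lying flat, 54 mm across, 8 mm thick; point at its centre.
- jar_c (a point): Bystander: white jar with label, 74 mm across, 110 mm high; point at half its height.
- beaker_c (a point): Bystander: glass beaker, 72 mm across, 95 mm high; point at half its height.
- wash_bottle_c (a point): Bystander: translucent bottle, 68 mm across, 170 mm high; point at half its height.
- shank (a point): Point on the threaded shank, on the screw's axis 30 mm below the pivot, turning with it. Clockwise from above winds it down, 1.6 mm per rad; drag 0.1 N m. The foot is home 1.4 to 3.6 rad from the start; the shank then stops, and turning the head on winds up a spring coupling between head and shank, 3 N m per rad. Snug is 0.3 to 0.9 N m (coupling 0.1 to 0.3 rad); at 1.2 N m the glass cracks.

How it is judged:
On the way, in this order (a step that is already met when the one before it is completed fails the run):
1. the screw is snug: the foot is home on the glass and the screw is tightened with at least 0.24 N m (coupling wound up by 0.08 rad) while the lever is still open (angle between the x axis of pivot and the x axis of shank, either way round above 0.08 rad and contact force between foot and anything else above 2 N and value of joint lever above 1.2 rad), for 0.1 s.
2. the lever is folded flat (value of joint lever below 0.12 rad), for 0.2 s.
At the end, for the whole second after the job is handed in: The lever lies folded flat (within 0.12 rad of its stop), the foot is at rest and clamps the glass lid with more than 15 N (value of joint lever below 0.12 rad and contact force between foot and anything else above 15 N and angular speed of foot below 0.1 rad/s); the robot touches nothing.
It fails at once if the screw is forced with more than 1.2 N m (coupling wound up by 0.4 rad), which cracks the glass (angle between the x axis of pivot and the x axis of shank, either way round above 0.4 rad).
It fails at once if a bystander is moved by more than 30 mm (distance of any of vial_c, dish_c, spatula_grip, spare_disc_center, jar_c, beaker_c, wash_bottle_c from where it was at the start of the episode above 0.03 m).
It also fails if it takes over 67 s, if anything falls off the work surface, if the arm or the gripper's body presses on something with over 40 N, if the wrist force passes 120 N, or if a joint passes its speed limit or range.

### The arm

A 7-joint arm with a two-finger parallel gripper is mounted at the origin on the work surface. World frame = base frame: x ahead of the robot, y to its left, z up, the work surface at z = 0. Lengths are in m, angles in rad, forces in N, time in s.
With the tool pointing down it reaches from about 0.4 to 0.875 m from the base axis. Payload 19.3 kg.
Tool frame: the origin (TCP) lies midway between the tips of the shut fingers; the grasp point (between the pads) lies bot.grip_point_offset behind it (bot.grip_point_offset is the distance from the TCP to the grasp point, in m); z points along the fingers, y is the direction in which the jaws open and shut (so a half turn about z gives the same grasp; the last joint's range is limited). The gripper opens to 85 mm and grips with 20 to 120 N. Pads are 22 mm wide; open, the fingers measure 114 mm over their backs; the gripper's body (76 mm by 85 mm) begins 54 mm behind the grasp point. The pads swing forward as they close: fully open they stand 13 mm farther back than shut.
Start: joints at [-1.351, 0.521, -0.036, 1.599, 0.021, 1.021, -0.113], TCP at [0.179, 0.599, 0.231] pointing down, gripper open.
Joint ranges: [-2.91, 2.91], [-0.3, 2.13], [-1.5, 1.42], [0.17, 2.43], [-1.26, 4.41], [0.16, 1.93], [-2.52, 2.52]. Speed limits (rad/s): [1.89, 1.89, 2.39, 2.39, 3.01, 3.01, 3.01].

### API

Orientations are given as [roll, pitch, yaw] about the fixed x, y, z axes, in that order (R = Rz(yaw) Ry(pitch) Rx(roll)).
In Python, from workcell import bot gives the robot as it stands.
- The arm moves only by the tool servo_tool, never from a script. Its argument "rows" is a list that holds one entry, the list of rows, each a list of 6 numbers: the shift along the tool's x, y, z in cm, then the turn, a rotation vector about the tool's x, y, z in degrees. A call has 1 to 5 rows; each row shifts and turns the commanded pose from where the row before left it, along the tool's axes as they then stand; what a row does not reach is not made up. A row lasts 1/8 s, in which the tool goes at most 62.5 mm and 10.7 degrees, less where a joint would pass 70% of its speed; a pose out of reach is approached as far as the arm can. A call is refused whole if a number of a shift passes 6.25 or a number of a turn 10.7, either way. A call with a gripper value outside its range is refused whole. "grip" is the opening, from -1 (shut) to 1 (fully open), so that 0 is half open, set as the call begins (left out, the last holds). The fingers move at their own pace and stop on an object; "squeeze" is the grip in N (left out, the last holds). Time passes only in rows, so rows that do not move let the fingers close. It gives the time, the measured TCP pose, the force and the opening at its end, in the units of the state.
- bot.observe(): the state, without advancing time (a new reading comes with each control period).
- bot.grab_frame(name): name is "scene" or "top" or "wrist"; returns a dict with "image" (384x512x3 uint8, red, green, blue), "K" (3x3 intrinsics, pixels), "R" (3x3) and "t" (3): a world point X has camera coordinates R X + t; the wrist camera has in their place "mount" (4x4, takes a point from camera to tool coordinates, whose origin is the TCP and whose axes are the flange's). Camera axes: x right, y down, z forward; pixel columns grow to the right and rows downward; lengths in m; the calibration is good to about 2 mm. A picture is of the moment at which its call begins: read the wrist's pose just before it. There is no depth.
- bot.job_done(): hands the job in, once; it reports no verdict.
The state is a dict: "clock": time; "qpos": joint angles; "qd": joint speeds; "joint_efforts": joint torques, N m; "position": TCP position; "tool_rot": TCP orientation; "force": force on the tool from outside, world axes, zero at the start; "moment": the same for the moment, N m; "grip_width": finger opening in m.
Only numpy, scipy, OpenCV 4.12 (cv2) and the standard library are available. Lean on these libraries where they do the work, as an engineer would, in place of code of your own. Each camera call takes 0.05 s, during which the arm holds its last target.

## Working session

There is one attempt and no reset: what is moved stays moved. The work goes in short steps, Python scripts to look and compute and a tool call to move; the robot and the scene stay as the last step left them, time stands still between calls to the robot, and variables do not carry over. Pictures are saved under pics/ and viewed, and the job is handed in when it is done.

Besides the shell and the picture viewer there is one more tool, called after "Call:" in YAML: its name, and indented under it one key for each argument. servo_tool: Moves the arm, as the interface text tells. Its arguments: {"type":"object","properties":{"rows":{"type":"array"},"grip":{"type":"number"},"squeeze":{"type":"number"}},"required":["rows"]}

```bash
ls; mkdir -p pics
python3 - <<'E'
from workcell import bot
import cv2
print(bot.observe(), bot.grip_point_offset)
for n in ["scene","top","wrist"]:
    f=bot.grab_frame(n); cv2.imwrite(f"pics/{n}0.png",f["image"][:,:,::-1])
    print(n,f["K"],f.get("R"),f.get("t"),f.get("mount"))
E
```

```text
pics
{'clock': 0.0, 'qpos': array([-1.35122289,  0.52204642, -0.03636808,  1.59994064,  0.02120059,
        1.021118  , -0.11280827]), 'qd': array([ 3.29061808e-04,  1.12644335e-03, -4.37566797e-04, -8.49398379e-04,
        4.28325035e-05,  9.48265554e-04,  5.12669738e-05]), 'joint_efforts': array([-3.80133197e-04, -9.27105188e+01,  1.97979659e+00, -3.69924974e+01,
        1.78516813e-02,  8.24369345e-03, -3.04673279e-05]), 'position': array([0.17850566, 0.59863912, 0.23072921]), 'tool_rot': array([-3.14046667e+00,  5.97455873e-05,  2.85183538e+00]), 'force': array([-0.32692814, -0.03632027, -0.47030704]), 'moment': array([-0.03530886,  0.06524305, -0.02443558]), 'grip_width': 0.08522395806692108} 0.0187
scene [[360.35641474   0.         257.71668795]
 [  0.         360.35641474 186.10678093]
 [  0.           0.           1.        ]] [[-0.15075471  0.98855032  0.00642446]
 [ 0.69245185  0.11023311 -0.71299306]
 [-0.70553771 -0.10303843 -0.70114166]] [ 0.07220735 -0.29707062  1.39514106] None
top [[388.98108607   0.         252.16069188]
 [  0.         388.98108607 179.86570729]
 [  0.           0.           1.        ]] [[ 0.00602161 -0.99997285  0.00424644]
 [-0.98544152 -0.00665553 -0.16988441]
 [ 0.16990806 -0.00316165 -0.98545485]] [-0.01694844  0.5726737   1.29543146] None
wrist [[291.05155847   0.         253.99321046]
 [  0.         291.05155847 194.88863871]
 [  0.           0.           1.        ]] None None [[ 1.73229791e-03 -9.48096240e-01 -3.17978802e-01  8.12873242e-02]
 [ 9.99998496e-01  1.61477156e-03  6.33175733e-04 -1.04464460e-04]
 [-8.68484068e-05 -3.17979420e-01  9.48097611e-01 -1.42488173e-01]
 [ 0.00000000e+00  0.00000000e+00  0.00000000e+00  1.00000000e+00]]
```

View pics/scene0.png

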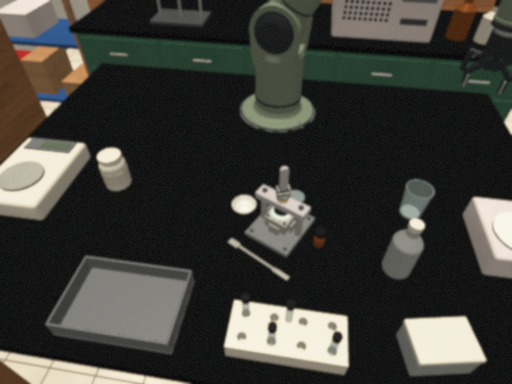

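View pics/top0.png

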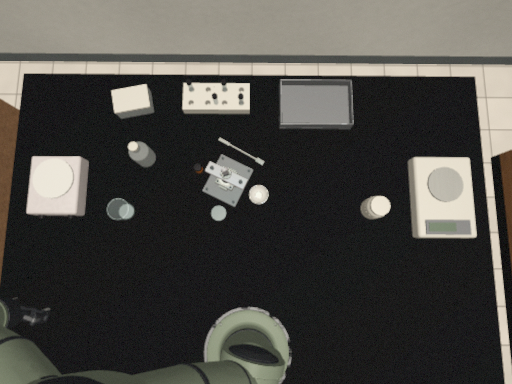

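View pics/wrist0.png

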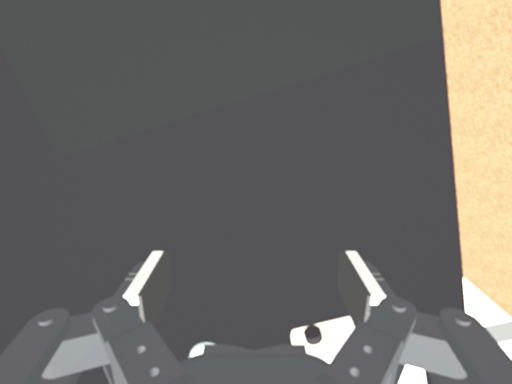

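```bash
cat > h.py <<'E'
import numpy as np, cv2
from scipy.spatial.transform import Rotation as Ro
from workcell import bot
def grab(n):
    s=bot.observe(); f=bot.grab_frame(n)
    if n=="wrist":
        T=np.eye(4);T[:3,:3]=Ro.from_euler('xyz',s['tool_rot']).as_matrix();T[:3,3]=s['position']
        C=T@f['mount']; f['R']=C[:3,:3].T; f['t']=-C[:3,:3].T@C[:3,3]
    return f,s
def ray(f,u,v):
    d=np.linalg.inv(f['K'])@np.array([u,v,1.]); d=f['R'].T@d; c=-f['R'].T@f['t']; return c,d/np.linalg.norm(d)
def atz(f,u,v,z):
    c,d=ray(f,u,v); return c+d*(z-c[2])/d[2]
def tri(obs):
    A=np.zeros((3,3));b=np.zeros(3)
    for c,d in obs:
        P=np.eye(3)-np.outer(d,d);A+=P;b+=P@c
    X=np.linalg.solve(A,b); return X,[np.linalg.norm((np.eye(3)-np.outer(d,d))@(X-c)) for c,d in obs]
def proj(f,X):
    p=f['K']@(f['R']@np.asarray(X,float)+f['t']); return p[:2]/p[2]
def crop(f,name,x0,y0,w,h,s):
    im=f['image'][y0:y0+h,x0:x0+w,::-1]; cv2.imwrite('pics/'+name,cv2.resize(im,None,fx=s,fy=s,interpolation=cv2.INTER_CUBIC))
E
python3 - <<'E'
from h import *
f,s=grab("scene"); crop(f,"s1.png",220,150,120,110,5)
t,s=grab("top"); crop(t,"t1.png",180,130,100,100,6)
for p in [(283,170)]: print(atz(f,*p,.2))
for p in [(227,174)]: print(atz(t,*p,.15), atz(t,*p,.2))
print(s['clock'])
E
```

```text
[0.56879439 0.07245269 0.2       ]
[0.57386804 0.06767084 0.15      ] [0.56449128 0.06453706 0.2       ]
0.2
```

View pics/s1.png

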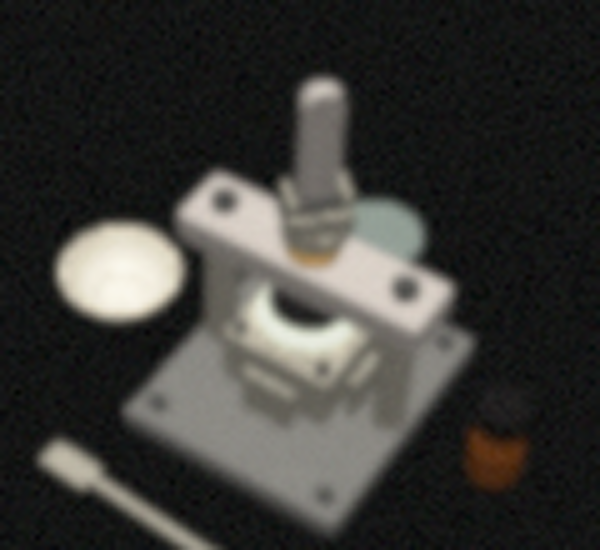

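View pics/t1.png

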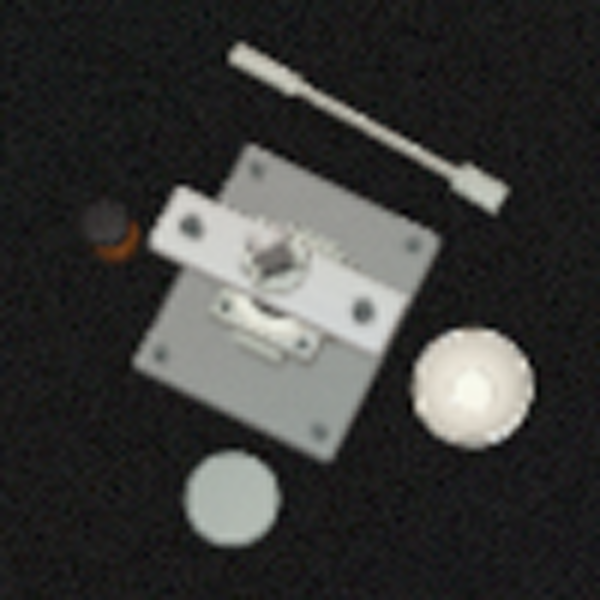

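Call:
servo_tool:
  rows:
    - [[0,0,-4.5,0,0,0],[-2,-1.5,-4.5,0,0,0],[-4.3,-3.3,0,0,0,0],[-4.3,-3.3,0,0,0,0],[-4.3,-3.3,0,0,0,0]]

```text
clock: 0.88
position: [0.2897, 0.4455, 0.3214]
tool_rot: [3.141, 0.0, 2.852]
force: [1.0, 0.6, 0.7]
grip_width: 0.0853
```

Call:
servo_tool:
  rows:
    - [[-4.3,-3.3,0,0,0,0],[-4.3,-3.3,0,0,0,0],[-4.3,-3.3,0,0,0,0],[-4.3,-3.3,0,0,0,0],[-4.3,-3.3,0,0,0,0]]

```text
clock: 1.5
position: [0.4485, 0.226, 0.3215]
tool_rot: [3.141, 0.0, 2.852]
force: [1.8, 1.0, -0.6]
grip_width: 0.0853
```

Call:
servo_tool:
  rows:
    - [[-4.3,-3.3,0,0,0,0],[-4.3,-3.3,0,0,0,0],[-2,-2,0,0,0,0],[0,0,0,0,0,0]]

```text
clock: 2.0
position: [0.5254, 0.1127, 0.3212]
tool_rot: [-3.141, 0.0, 2.848]
force: [-0.2, -0.3, -0.4]
grip_width: 0.0853
```

Run:
```python
from h import *
f,s=grab("wrist"); crop(f,"w1.png",0,0,512,384,1.5); print(s['position'],s['tool_rot'],s['qpos'],s['clock'])
```

```text
[0.52535561 0.11268934 0.32115309] [-3.14085924e+00  1.60464389e-04  2.84826143e+00] [-0.51011383  0.29810946  0.2427667   1.7249961  -0.07743608  1.12816529
  1.0330401 ] 2.0
```

View pics/w1.png

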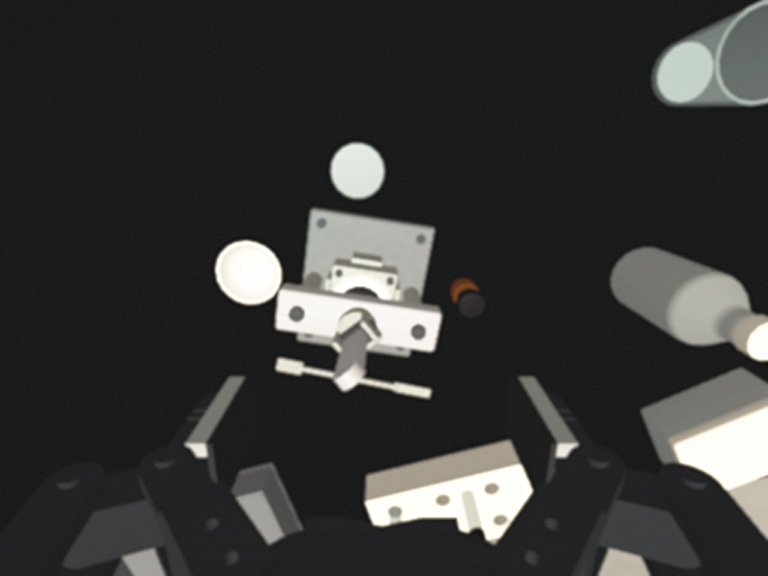

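Call:
servo_tool:
  rows:
    - [[-2,-2,2,0,0,0],[-2,-2,2,0,0,0],[0,0,0,0,0,0],[0,0,0,0,0,0]]

```text
clock: 2.55
position: [0.5513, 0.0664, 0.2816]
tool_rot: [3.141, -0.0, 2.853]
force: [0.1, -0.2, -0.3]
grip_width: 0.0852
```

Run:
```python
from h import *
f,s=grab("wrist"); crop(f,"w2.png",150,120,200,160,4); print(s['position'],s['tool_rot'],s['clock'])
np.save('w2.npy',dict(K=f['K'],R=f['R'],t=f['t']))
```

```text
[0.55131136 0.06643482 0.28156721] [ 3.14103826e+00 -2.22614750e-04  2.85308118e+00] 2.55
```

View pics/w2.png

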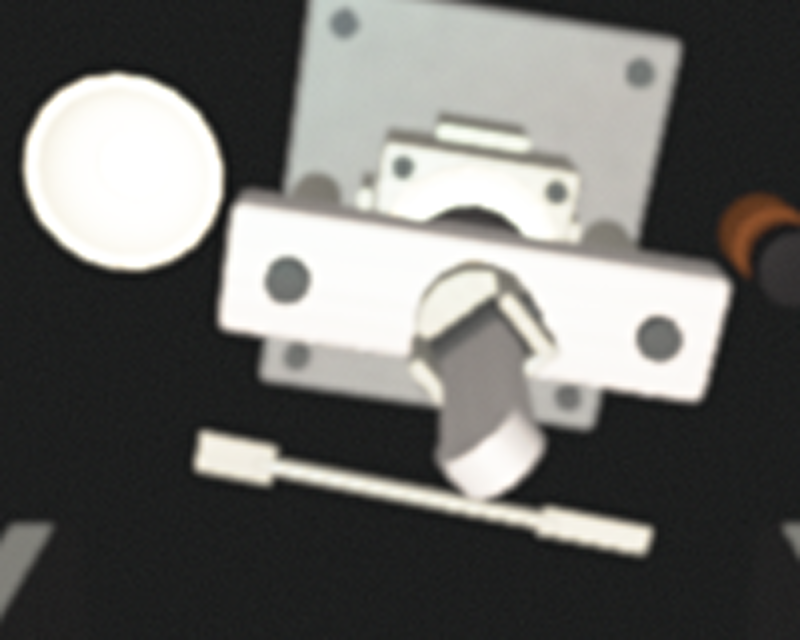

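Run:
```python
from h import *
w=np.load('w2.npy',allow_pickle=True).item()
W=lambda u,v:(150+u/4,120+v/4)
t,_=grab("top"); s,_=grab("scene")
crop(t,"t2.png",180,130,100,100,6)
a=atz(w,*W(287,280),.118);b=atz(w,*W(658,338),.118);print('caps',a,b,np.linalg.norm(a-b),(a+b)/2)
st=[(220+225/5,150+200/5),(220+405/5,150+289/5)]
tt=[(180+192/6,130+226/6),(180+363/6,130+311/6)]
for i,(p,q,r) in enumerate([(W(658,338),st[1],tt[0]),(W(287,280),st[0],tt[1])]):
    print(i,tri([ray(w,*p),ray(s,*q),ray(t,*r)]), tri([ray(w,*p),ray(s,*q)]))
print('base bolts',[atz(w,*W(*p),.014) for p in [(344,23),(640,73),(297,356),(568,397)]])
print('cheek r',[atz(w,*W(*p),.153) for p in [(502,298),(548,355)]])
print('cheek l',[atz(w,*W(*p),.153) for p in [(415,365),(440,400)]])
# lever end centre
print('lend',tri([ray(w,*W(497,452)),ray(s,220+322/5,150+92/5)]))
```

```text
caps [0.55628524 0.02805522 0.118     ] [0.60192171 0.12242728 0.118     ] 0.10482734562883729 [0.57910348 0.07524125 0.118     ]
0 (array([0.60261848, 0.12247986, 0.11380431]), [np.float64(0.00104547463532858), np.float64(0.002234090394064924), np.float64(0.002785619652595794)]) (array([0.60337205, 0.12375283, 0.11449524]), [np.float64(0.000943504782941354), np.float64(0.0009435047829413333)])
1 (array([0.55596958, 0.02742787, 0.11393835]), [np.float64(0.0013714411902136306), np.float64(0.002371810551633585), np.float64(0.0025478252439944753)]) (array([0.55702824, 0.02875363, 0.11533647]), [np.float64(0.0012108836320436542), np.float64(0.0012108836320436544)])
base bolts [array([0.50198341, 0.0553918 , 0.014     ]), array([0.54743714, 0.14927109, 0.014     ]), array([0.61409826, 0.00131047, 0.014     ]), array([0.65938362, 0.09537834, 0.014     ])]
cheek r [array([0.56613888, 0.08421434, 0.153     ]), array([0.58387241, 0.09132139, 0.153     ])]
cheek l [array([0.57704813, 0.05872699, 0.153     ]), array([0.5879627 , 0.06209684, 0.153     ])]
lend (array([0.57687343, 0.07586638, 0.21260553]), [np.float64(5.343013007560277e-05), np.float64(5.3430130075600934e-05)])
```

Call:
servo_tool:
  rows:
    - [[-2.5,1.7,0,0,0,0],[0,0,0,0,0,10.5],[0,0,0,0,0,10.5],[0,0,0,0,0,10.5],[0,0,0,0,0,10.5]]

```text
clock: 3.32
position: [0.5803, 0.075, 0.2817]
tool_rot: [3.141, -0.0, 2.114]
force: [0.4, -0.4, -0.9]
grip_width: 0.0852
```

Call:
servo_tool:
  rows:
    - [[0,0,0,0,0,10.5],[0,0,0,0,0,4],[0,0,0,0,0,0]]

```text
clock: 3.7
position: [0.5803, 0.075, 0.2816]
tool_rot: [3.141, -0.0, 1.867]
force: [-0.6, -0.1, 0.9]
grip_width: 0.0854
```

Run:
```python
from h import *
f,s=grab("wrist"); crop(f,"w3.png",150,120,200,160,4); print(s['position'],s['tool_rot'],s['qpos'],s['moment'],s['clock'])
np.save('w3.npy',dict(K=f['K'],R=f['R'],t=f['t']))
print([(proj(f,[.58,.0755,z])-[150,120])*4 for z in (.12,.153,.215)])
```

```text
[0.5803299  0.0750286  0.28159234] [ 3.14116785e+00 -1.28463459e-04  1.86729757e+00] [-0.57009581  0.44535424  0.48519494  1.66805992 -0.22946267  1.08464596
  0.27913142] [ 0.03316911 -0.05447051 -0.04600387] 3.7
[array([413.06055255, 225.58717775]), array([412.86526462, 260.55298856]), array([412.35075806, 352.67408697])]
```

View pics/w3.png

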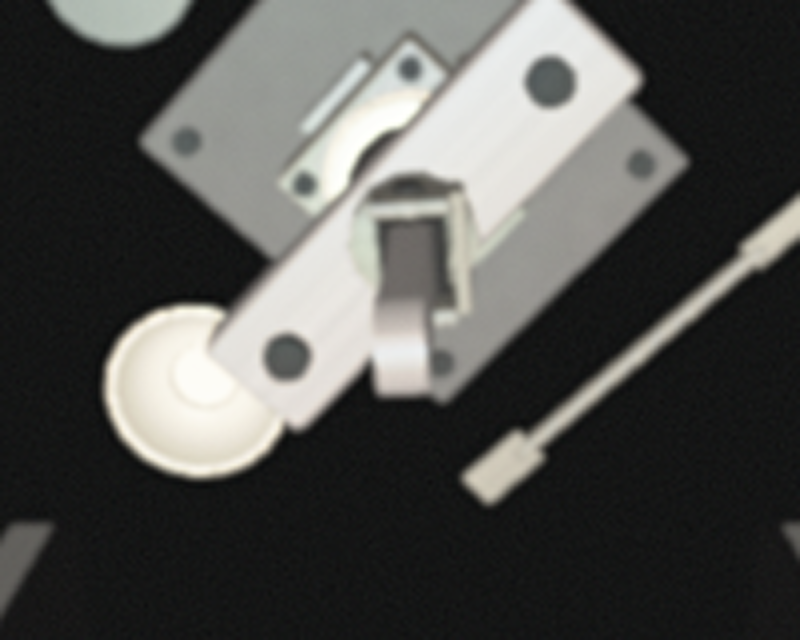

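Call:
servo_tool:
  rows:
    - [[0,0,5.5,0,0,0],[0,0,5,0,0,0],[0,0,0,0,0,0]]
  squeeze: 60

```text
clock: 4.12
position: [0.5788, 0.0742, 0.1741]
tool_rot: [-3.136, -0.0, 1.867]
force: [0.3, -0.4, 1.2]
grip_width: 0.0855
```

Call:
servo_tool:
  rows:
    - [[0,0,0,0,0,0],[0,0,0,0,0,0],[0,0,0,0,0,0],[0,0,0,0,0,0],[0,0,0,0,0,0]]
  grip: -1

```text
clock: 4.75
position: [0.58, 0.0743, 0.1768]
tool_rot: [-3.141, -0.001, 1.866]
force: [-5.8, 0.1, 9.7]
grip_width: 0.0094
```

```bash
cat > o.py <<'E'
from h import *
s=bot.observe()
for k in ('clock','position','tool_rot','force','moment','grip_width'): print(k,np.round(s[k],4))
print('q7',s['qpos'][6],'yawdeg',np.degrees(s['tool_rot'][2]))
E
python3 o.py
python3 - <<'E'
from h import *
f,s=grab("wrist"); crop(f,"w4.png",100,80,312,304,2.5)
f,s=grab("scene"); crop(f,"s4.png",220,150,120,110,5)
E
```

```text
clock 4.75
position [0.58   0.0743 0.1768]
tool_rot [-3.1410e+00 -6.0000e-04  1.8658e+00]
force [-5.7548  0.0624  9.653 ]
moment [0.0578 1.5896 0.0177]
grip_width 0.0094
q7 0.3362090605097394 yawdeg 106.90368994484946
```

View pics/w4.png

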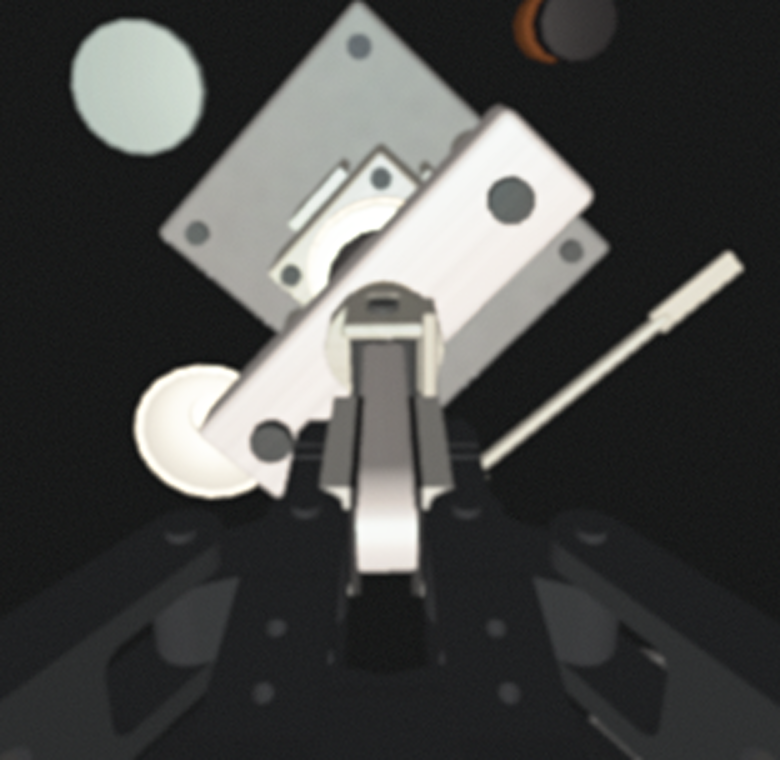

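View pics/s4.png

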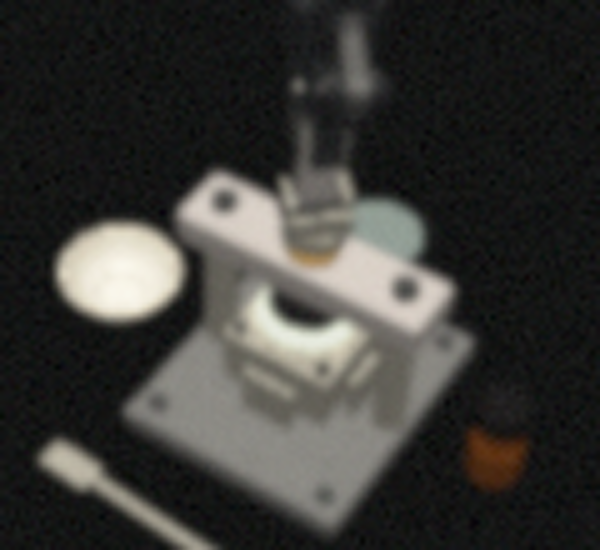

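Call:
servo_tool:
  rows:
    - [[0,0,0.02,0,0,8],[0,0,0.03,0,0,10],[0,0,0.03,0,0,10],[0,0,0.03,0,0,10],[0,0,0,0,0,0]]

```text
clock: 5.48
position: [0.5797, 0.0743, 0.1757]
tool_rot: [-3.14, 0.001, 1.2]
force: [-7.5, 0.0, 14.0]
grip_width: 0.0098
```

```bash
python3 o.py
```

```text
clock 5.475
position [0.5797 0.0743 0.1757]
tool_rot [-3.1402e+00  5.0000e-04  1.1998e+00]
force [-7.4833  0.0329 14.0185]
moment [-0.0357  2.2339  0.0353]
grip_width 0.0098
q7 -0.20550961644299834 yawdeg 68.7435967460721
```

Call:
servo_tool:
  rows:
    - [[-0.02,-0.05,-0.02,0,0,0],[0,0,0.02,0,0,10],[0,0,0.03,0,0,10],[0,0,0.03,0,0,10],[0,0,0,0,0,0]]

```text
clock: 6.1
position: [0.5794, 0.0744, 0.1749]
tool_rot: [-3.141, 0.001, 0.676]
force: [-6.1, -0.4, 10.6]
grip_width: 0.0093
```

```bash
python3 o.py
```

```text
clock 6.1
position [0.5794 0.0744 0.1749]
tool_rot [-3.1408e+00  9.0000e-04  6.7630e-01]
force [-6.1354 -0.3851 10.6106]
moment [0.1268 1.652  0.1433]
grip_width 0.0093
q7 -0.6264245390635483 yawdeg 38.74948961409754
```

Call:
servo_tool:
  rows:
    - [[0,0,0,0,0,5],[0,0,0.02,0,0,5],[0,0,0,0,0,0]]

```text
clock: 6.48
position: [0.5793, 0.0744, 0.1747]
tool_rot: [-3.141, 0.001, 0.503]
force: [-6.3, 0.2, 9.0]
grip_width: 0.0091
```

```bash
python3 o.py
```

```text
clock 6.475
position [0.5793 0.0744 0.1747]
tool_rot [-3.1406e+00  1.0000e-03  5.0310e-01]
force [-6.3439  0.2142  9.0096]
moment [0.2414 1.6433 0.0317]
grip_width 0.0091
q7 -0.7650298139509465 yawdeg 28.82650180234635
```

Call:
servo_tool:
  rows:
    - [[0,0,0,0,0,3],[0,0,0.02,0,0,3],[0,0,0,0,0,0]]

```text
clock: 6.85
position: [0.5792, 0.0745, 0.1745]
tool_rot: [-3.14, 0.001, 0.399]
force: [-6.7, 0.1, 9.9]
grip_width: 0.0094
```

```bash
python3 o.py
```

```text
clock 6.85
position [0.5792 0.0745 0.1745]
tool_rot [-3.1405e+00  1.1000e-03  3.9910e-01]
force [-6.7384  0.0702  9.9483]
moment [0.3177 1.7772 0.0305]
grip_width 0.0094
q7 -0.8483431868785791 yawdeg 22.86767580831396
```

Call:
servo_tool:
  rows:
    - [[0,0,0,0,0,4],[0,0,0.02,0,0,4],[0,0,0,0,0,0]]

```text
clock: 7.22
position: [0.5792, 0.0745, 0.1743]
tool_rot: [-3.141, 0.001, 0.259]
force: [-6.9, 0.8, 10.0]
grip_width: 0.0095
```

```bash
python3 o.py|grep -E "mom|yaw"
```

```text
moment [0.3623 1.7764 0.1113]
q7 -0.9604439644077712 yawdeg 14.848380892870665
```

Call:
servo_tool:
  rows:
    - [[0,0,0,0,0,4],[0,0,0.02,0,0,4],[0,0,0,0,0,0]]

```text
clock: 7.6
position: [0.5792, 0.0745, 0.174]
tool_rot: [-3.141, 0.001, 0.12]
force: [-8.3, 1.5, 9.0]
grip_width: 0.009
```

```bash
python3 o.py|grep -E "mom|yaw"
```

```text
moment [0.4052 1.8286 0.0702]
q7 -1.0725233690225968 yawdeg 6.849673491316832
```

Call:
servo_tool:
  rows:
    - [[-0.05,0,0,0,0,4],[0,0,0.02,0,0,4],[0,0,0,0,0,0]]

```text
clock: 7.98
position: [0.579, 0.0746, 0.1739]
tool_rot: [-3.141, 0.001, -0.02]
force: [-4.9, 1.3, 7.4]
grip_width: 0.0091
```

```bash
python3 o.py|grep -E "mom|yaw"
```

```text
moment [0.5442 1.2062 0.0806]
q7 -1.184613595258022 yawdeg -1.143210289769295
```

Call:
servo_tool:
  rows:
    - [[0,0,0,0,0,4],[0,0,0.02,0,0,4],[0,0,0,0,0,0]]

```text
clock: 8.35
position: [0.579, 0.0747, 0.1736]
tool_rot: [-3.141, 0.001, -0.159]
force: [-5.4, 1.4, 8.3]
grip_width: 0.0094
```

```bash
python3 o.py|grep -E "mom|yaw"
```

```text
moment [0.6137 1.2239 0.1053]
q7 -1.2972847318659462 yawdeg -9.138060391764776
```

Call:
servo_tool:
  rows:
    - [[0,0,0,0,0,4],[0,0,0.02,0,0,4],[0,0,0,0,0,0]]

```text
clock: 8.72
position: [0.579, 0.0747, 0.1734]
tool_rot: [-3.141, 0.001, -0.299]
force: [-5.4, 2.4, 7.6]
grip_width: 0.0092
```

```bash
python3 o.py|grep -E "mom|yaw"
```

```text
moment [0.7114 1.1835 0.044 ]
q7 -1.4104464273266062 yawdeg -17.132870230850312
```

Call:
servo_tool:
  rows:
    - [[0,0,0,0,0,4],[0,0,0.02,0,0,4],[0,0,0,0,0,0]]

```text
clock: 9.1
position: [0.579, 0.0748, 0.1732]
tool_rot: [-3.141, 0.001, -0.439]
force: [-5.5, 2.7, 7.0]
grip_width: 0.0093
```

```bash
python3 o.py|grep -E "mom|yaw"
```

```text
moment [0.8126 1.2127 0.0215]
q7 -1.5242297110127154 yawdeg -25.13351406860594
```

Run:
```python
from h import *
f,s=grab("wrist"); crop(f,"w5.png",100,80,312,304,2.5)
```

```text
(no output)
```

View pics/w5.png

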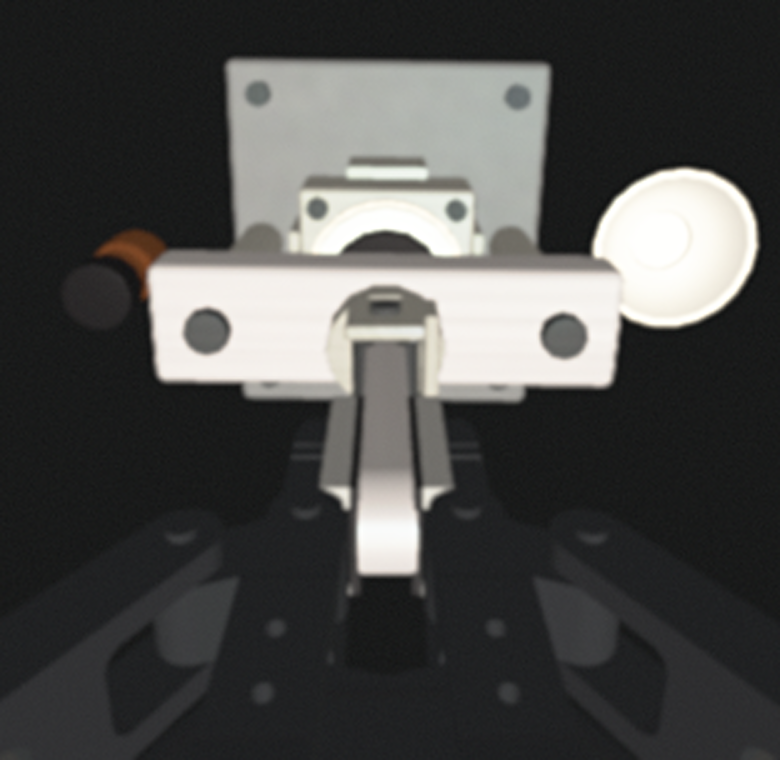

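Call:
servo_tool:
  rows:
    - [[0,0,0,0,0,4],[0,0,0.02,0,0,4],[0,0,0,0,0,0]]

```text
clock: 9.52
position: [0.579, 0.0749, 0.173]
tool_rot: [-3.141, 0.001, -0.578]
force: [-5.6, 2.5, 6.9]
grip_width: 0.0092
```

```bash
python3 o.py|grep -E "mom|yaw"
```

```text
moment [0.8833 1.1586 0.0522]
q7 -1.6386477227894625 yawdeg -33.12626036690865
```

Call:
servo_tool:
  rows:
    - [[0,0,0,0,0,4],[0,0,0.02,0,0,4],[0,0,0,0,0,0]]

```text
clock: 9.9
position: [0.5791, 0.0749, 0.1728]
tool_rot: [-3.141, 0.001, -0.718]
force: [-6.2, 3.0, 7.0]
grip_width: 0.0094
```

```bash
python3 o.py|grep -E "mom|yaw"
```

```text
moment [0.9379 1.109  0.0642]
q7 -1.7539457261186024 yawdeg -41.12889798100703
```

Call:
servo_tool:
  rows:
    - [[0,0,0,0,0,4],[0,0,0.02,0,0,4],[0,0,0,0,0,0]]

```text
clock: 10.28
position: [0.5791, 0.0749, 0.1727]
tool_rot: [-3.141, 0.001, -0.857]
force: [-5.0, 3.9, 8.2]
grip_width: 0.0096
```

```bash
python3 o.py|grep -E "mom|yaw"
```

```text
moment [0.9937 1.1977 0.2573]
q7 -1.869775721498604 yawdeg -49.10869929769834
```

Call:
servo_tool:
  rows:
    - [[0,0,0,0,0,4],[0,0,0.02,0,0,4],[0,0,0,0,0,0]]

```text
clock: 10.65
position: [0.5792, 0.075, 0.1726]
tool_rot: [-3.142, 0.001, -0.996]
force: [-5.7, 4.4, 11.7]
grip_width: 0.0092
```

```bash
python3 o.py|grep -E "mom|yaw"
```

```text
moment [1.1117 1.3352 0.6546]
q7 -1.9865101022788076 yawdeg -57.08268232790388
```

Call:
servo_tool:
  rows:
    - [[0,0,0,0,0,0],[0,0,0,0,0,0]]

```text
clock: 10.9
position: [0.5792, 0.075, 0.1727]
tool_rot: [-3.141, 0.002, -0.995]
force: [-5.1, 3.8, 10.7]
grip_width: 0.0093
```

```bash
python3 o.py
```

```text
clock 10.9
position [0.5792 0.075  0.1727]
tool_rot [-3.1413e+00  1.6000e-03 -9.9510e-01]
force [-5.0902  3.8142 10.6907]
moment [0.9957 1.308  0.6482]
grip_width 0.0093
q7 -1.98553909065364 yawdeg -57.014921172752715
```

Call:
servo_tool:
  rows:
    - [[0,0,0,0,0,0],[0,0,0,0,0,0],[0,0,-1,0,0,0],[0,0,-5.5,0,0,0],[0,0,-1.5,0,0,0]]
  grip: 1

```text
clock: 11.52
position: [0.5802, 0.0736, 0.2554]
tool_rot: [-3.139, -0.002, -0.997]
force: [0.4, -0.1, -0.8]
grip_width: 0.0855
```

Call:
servo_tool:
  rows:
    - [[0,0,-1,0,0,0],[0,0,0,0,0,0]]

```text
clock: 11.78
position: [0.5794, 0.0742, 0.2622]
tool_rot: [-3.141, 0.0, -0.997]
force: [-0.4, 0.2, 0.1]
grip_width: 0.0854
```

```bash
python3 o.py
python3 - <<'E'
from h import *
f,s=grab("wrist"); crop(f,"w6.png",150,120,200,160,4)
print([(proj(f,[.579,.075,z])-[150,120])*4 for z in (.12,.153,.215)])
np.save('w6.npy',dict(K=f['K'],R=f['R'],t=f['t']))
f,s=grab("scene"); crop(f,"s6.png",220,150,120,110,5)
E
```

```text
clock 11.775
position [0.5794 0.0742 0.2622]
tool_rot [-3.1415e+00  1.0000e-04 -9.9660e-01]
force [-0.4102  0.239   0.0766]
moment [-0.0423  0.0417 -0.0283]
grip_width 0.0854
q7 -2.064213043585173 yawdeg -57.098653628523
[array([416.10712462, 253.52964667]), array([416.0466105 , 294.09963901]), array([415.8832233 , 403.63799025])]
```

View pics/w6.png

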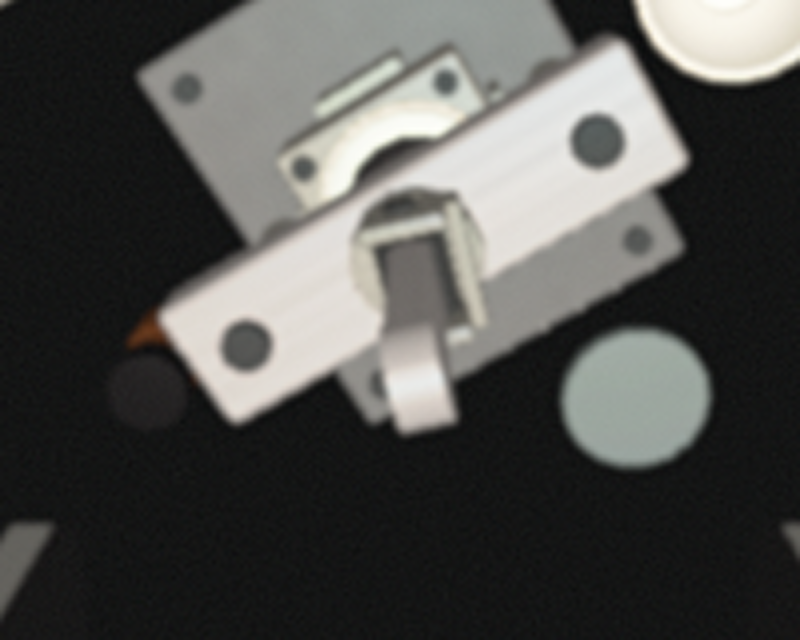

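View pics/s6.png

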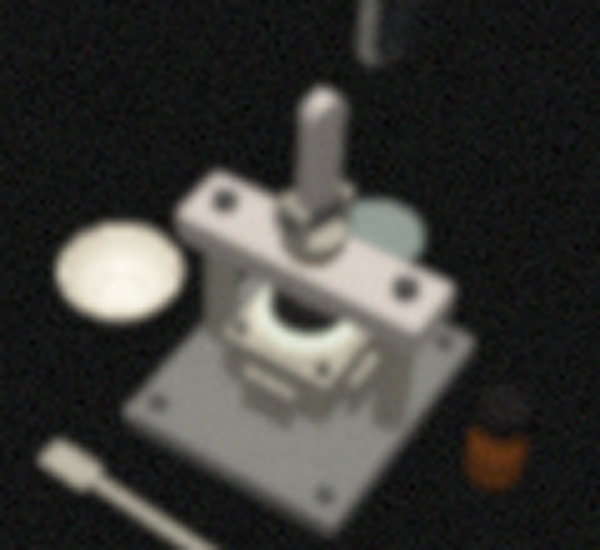

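Call:
servo_tool:
  rows:
    - [[0,0,0,0,0,-10],[0,3.5,0,0,0,0],[0,0,0,0,0,0],[0,0,0,0,0,0],[0,0,0,0,0,0]]
  grip: -1
  squeeze: 30

```text
clock: 12.5
position: [0.554, 0.0507, 0.2618]
tool_rot: [3.141, -0.0, -0.822]
force: [-0.7, -0.8, 0.1]
grip_width: -0.0001
```

```bash
python3 o.py
python3 - <<'E'
from h import *
f,s=grab("wrist"); crop(f,"w7.png",100,80,312,304,2.5)
E
```

```text
clock 12.5
position [0.554  0.0507 0.2618]
tool_rot [ 3.141e+00 -1.000e-04 -8.216e-01]
force [-0.7133 -0.8232  0.1108]
moment [ 0.0384 -0.0036  0.0556]
grip_width -0.0001
q7 -1.874682061130253 yawdeg -47.071769238246695
```

View pics/w7.png

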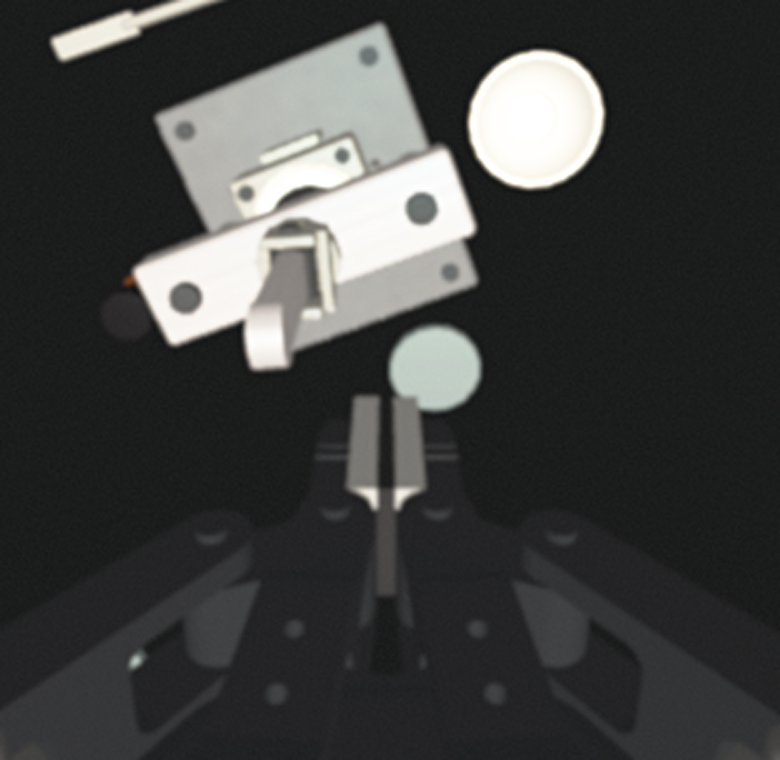

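Call:
servo_tool:
  rows:
    - [[0,0,5,0,0,0],[0,0,1.5,0,0,0],[0,-0.8,0,0,0,0],[0,-0.8,0,0,0,0],[0,0,0,0,0,0]]

```text
clock: 13.18
position: [0.5664, 0.0617, 0.1981]
tool_rot: [-3.141, -0.001, -0.821]
force: [-0.5, 0.1, -0.3]
grip_width: 0.0
```

```bash
python3 o.py
```

```text
clock 13.175
position [0.5664 0.0617 0.1981]
tool_rot [-3.1407e+00 -1.0000e-03 -8.2120e-01]
force [-0.495   0.0717 -0.3414]
moment [-0.0703  0.0415  0.0549]
grip_width 0.0
q7 -1.8389678506345226 yawdeg -47.04976694451675
```

Call:
servo_tool:
  rows:
    - [[0,-0.8,0,0,0,0],[0,-0.8,0,0,0,0],[0,-0.8,0.1,0,0,0],[0,-0.8,0.2,0,0,0],[0,0,0,0,0,0]]

```text
clock: 13.8
position: [0.5893, 0.0834, 0.1939]
tool_rot: [3.141, -0.0, -0.821]
force: [-0.2, -1.0, 0.7]
grip_width: -0.0
```

```bash
python3 o.py
python3 - <<'E'
from h import *
f,s=grab("wrist"); crop(f,"w8.png",100,80,312,304,2.5)
E
```

```text
clock 13.8
position [0.5893 0.0834 0.1939]
tool_rot [ 3.1415e+00 -3.0000e-04 -8.2150e-01]
force [-0.1838 -0.9901  0.667 ]
moment [-0.0419  0.0148 -0.0695]
grip_width -0.0
q7 -1.8837080800616928 yawdeg -47.06746618475032
```

View pics/w8.png

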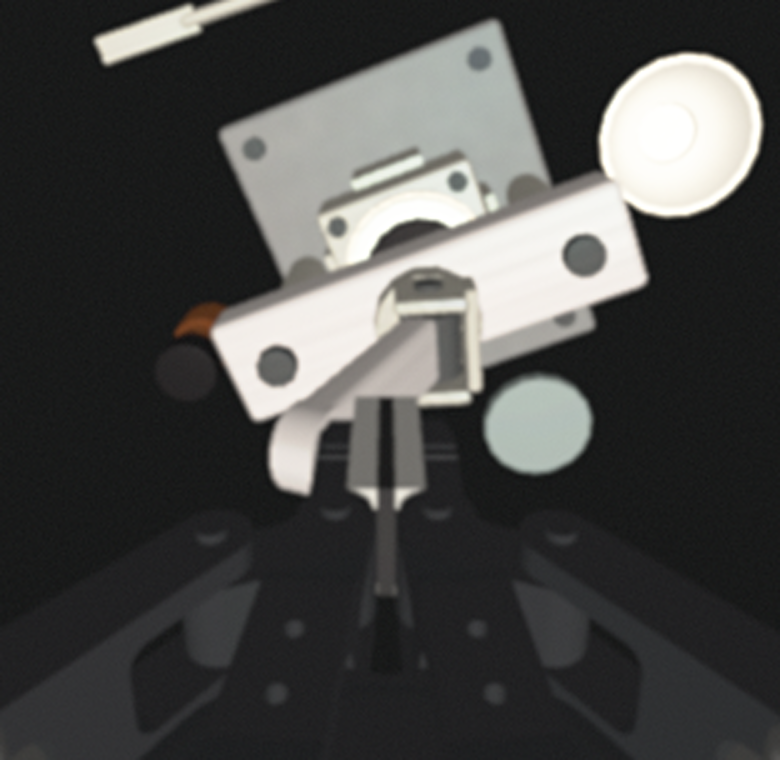

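Call:
servo_tool:
  rows:
    - [[0,-0.8,0.3,0,0,0],[0,-0.8,0.6,0,0,0],[0,-0.7,0.7,0,0,0],[0,-0.6,0.8,0,0,0],[0,0,0,0,0,0]]

```text
clock: 14.48
position: [0.6102, 0.103, 0.1693]
tool_rot: [3.141, 0.0, -0.822]
force: [-0.7, -0.1, -0.1]
grip_width: 0.0004
```

```bash
python3 o.py
python3 - <<'E'
from h import *
f,s=grab("wrist"); crop(f,"w9.png",100,80,312,304,2.5)
f,s=grab("scene"); crop(f,"s9.png",220,150,120,110,5)
E
```

```text
clock 14.475
position [0.6102 0.103  0.1693]
tool_rot [ 3.1407e+00  2.0000e-04 -8.2170e-01]
force [-0.6859 -0.0779 -0.1231]
moment [-0.067   0.0095 -0.0104]
grip_width 0.0004
q7 -1.908165453098444 yawdeg -47.0798713034387
```

View pics/w9.png

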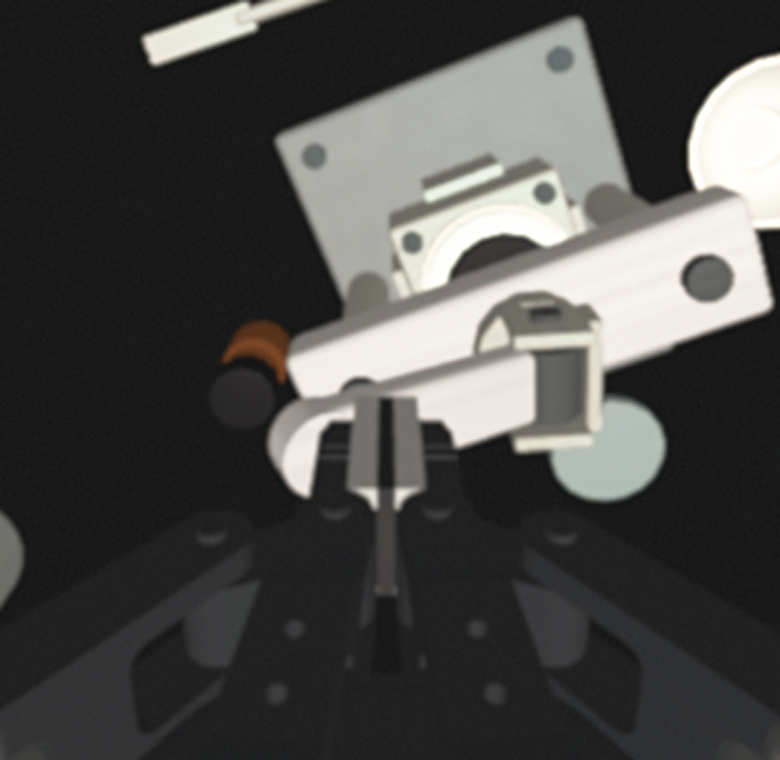

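View pics/s9.png

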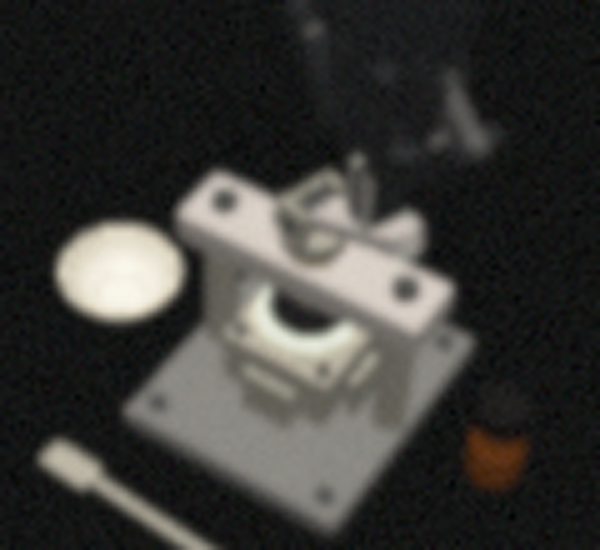

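Call:
servo_tool:
  rows:
    - [[0,-0.5,0.7,0,0,0],[0,-0.4,0.8,0,0,0],[0,0,0.6,0,0,0],[0,0,0,0,0,0]]

```text
clock: 15.08
position: [0.6166, 0.109, 0.1487]
tool_rot: [3.141, 0.0, -0.822]
force: [-0.5, -0.1, 0.3]
grip_width: 0.0
```

```bash
python3 o.py
```

```text
clock 15.075
position [0.6166 0.109  0.1487]
tool_rot [ 3.1412e+00  3.0000e-04 -8.2210e-01]
force [-0.4561 -0.1109  0.3386]
moment [ 0.0131  0.0082 -0.0845]
grip_width 0.0
q7 -1.9055519073758114 yawdeg -47.10017177183196
```

Call:
servo_tool:
  rows:
    - [[0,0,0.2,0,0,0],[0,0,0.2,0,0,0],[0,0,0,0,0,0]]

```text
clock: 15.45
position: [0.6168, 0.1089, 0.1452]
tool_rot: [-3.141, -0.0, -0.822]
force: [0.8, 0.2, 1.3]
grip_width: -0.0004
```

Call:
servo_tool:
  rows:
    - [[0,0,0.1,0,0,0],[0,0,0.1,0,0,0],[0,0,0,0,0,0]]

```text
clock: 15.82
position: [0.617, 0.1089, 0.1434]
tool_rot: [-3.141, -0.0, -0.822]
force: [0.4, 1.8, 5.9]
grip_width: 0.0
```

```bash
python3 o.py
python3 - <<'E'
from h import *
f,s=grab("wrist"); crop(f,"w10.png",100,80,312,304,2.5)
f,s=grab("scene"); crop(f,"s10.png",220,150,120,110,5)
E
```

```text
clock 15.825
position [0.617  0.1089 0.1434]
tool_rot [-3.1411e+00 -2.0000e-04 -8.2210e-01]
force [0.4375 1.7613 5.9171]
moment [ 0.4019 -0.1777 -0.0179]
grip_width 0.0
q7 -1.9008350090694799 yawdeg -47.10056571365703
```

View pics/w10.png

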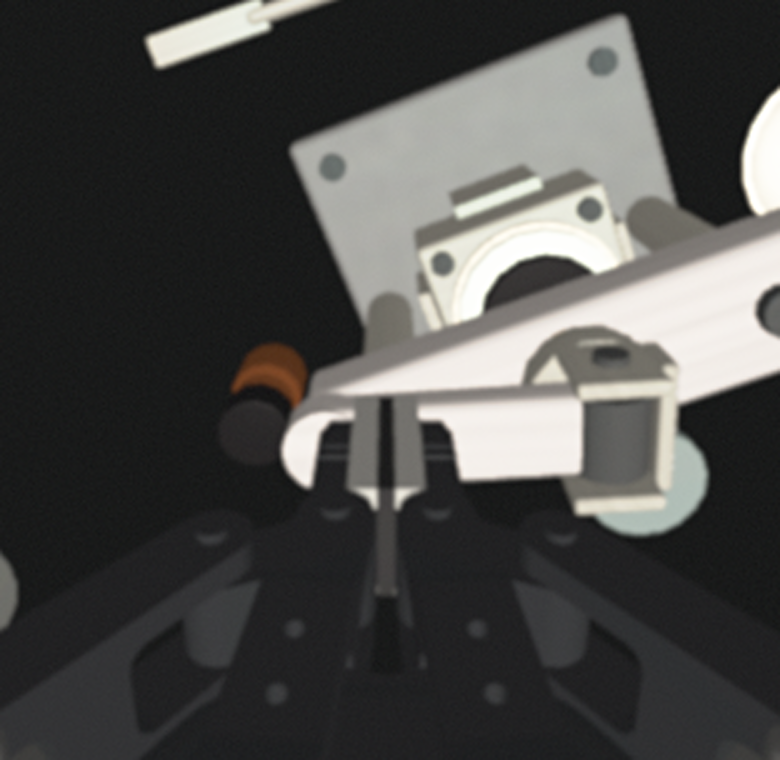

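View pics/s10.png

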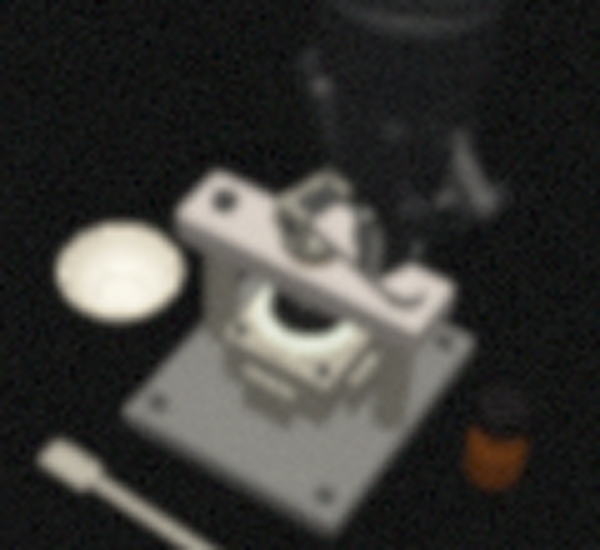

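Call:
servo_tool:
  rows:
    - [[0,0,0.1,0,0,0],[0,0,0.1,0,0,0],[0,0,0,0,0,0]]

```text
clock: 16.3
position: [0.6175, 0.1086, 0.1425]
tool_rot: [-3.14, -0.001, -0.822]
force: [-1.6, 1.9, 20.1]
grip_width: 0.0003
```

Call:
servo_tool:
  rows:
    - [[0,0,0.1,0,0,0],[0,0,0,0,0,0]]

```text
clock: 16.55
position: [0.6176, 0.1085, 0.1419]
tool_rot: [-3.14, -0.001, -0.822]
force: [-1.5, 1.4, 24.1]
grip_width: -0.0002
```

Call:
servo_tool:
  rows:
    - [[0,0,0.05,0,0,0],[0,0,0,0,0,0],[0,0,0,0,0,0]]

```text
clock: 16.92
position: [0.6177, 0.1084, 0.1416]
tool_rot: [-3.139, -0.002, -0.822]
force: [-3.0, 2.0, 29.1]
grip_width: 0.0002
```

Call:
servo_tool:
  rows:
    - [[0,0,-1,0,0,0],[0,0,-4,0,0,0],[0,4,-3,0,0,0],[0,1,0,0,0,0],[0,0,0,0,0,0]]

```text
clock: 17.55
position: [0.5798, 0.075, 0.2194]
tool_rot: [-3.142, 0.001, -0.823]
force: [0.9, 1.0, 0.1]
grip_width: 0.0001
```

```bash
python3 o.py
python3 - <<'E'
from h import *
f,s=grab("wrist"); crop(f,"w11.png",100,80,312,304,2.5)
f,s=grab("scene"); crop(f,"s11.png",220,150,120,110,5)
E
```

```text
clock 17.55
position [0.5798 0.075  0.2194]
tool_rot [-3.1416e+00  8.0000e-04 -8.2250e-01]
force [0.8623 0.9769 0.1333]
moment [ 0.0453 -0.0081 -0.0101]
grip_width 0.0001
q7 -1.888912724008953 yawdeg -47.12800294567511
```

View pics/w11.png

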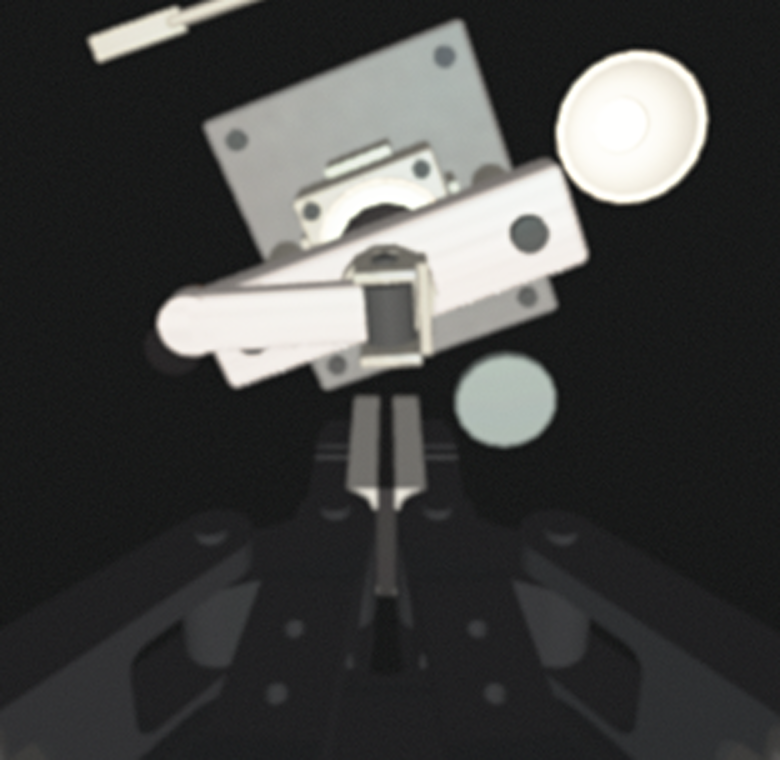

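View pics/s11.png

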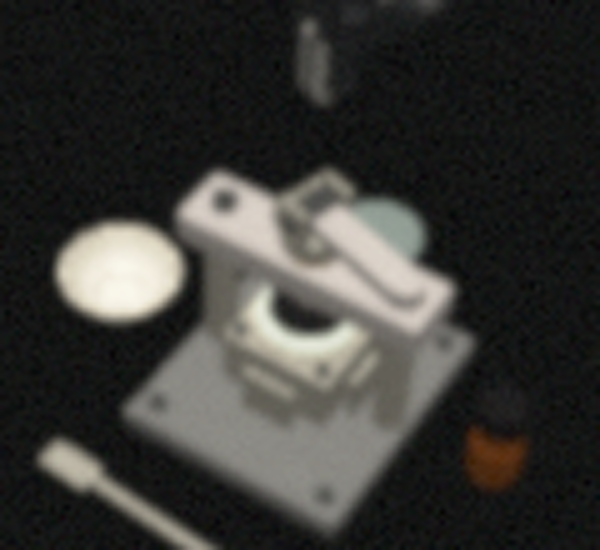

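Run:
```python
from h import *
w,s=grab("wrist"); f,_=grab("scene")
W=lambda u,v:(100+u/2.5,80+v/2.5)
S=lambda u,v:(220+u/5,150+v/5)
print('tip',tri([ray(w,*W(190,320)),ray(f,*S(407,288))]))
c=np.array([.579,.075]);d=np.array([np.cos(np.radians(43)),np.sin(np.radians(43))])
for z0 in (0,.12,.25):   # lever tip centre-top for candidate angles
    r=.074;P=np.r_[c+d*(r*np.cos(z0)-.005*np.sin(z0)),.1366+r*np.sin(z0)+.005*np.cos(z0)]
    q=proj(w,P);q2=proj(f,P);print(z0,(q-[100,80])*2.5,(q2-[220,150])*5)
print(bot.observe()['clock'])
```

```text
tip (array([0.62376005, 0.12400933, 0.13675536]), [np.float64(0.0010968322540825391), np.float64(0.0010968322540824476)])
0 [159.52228427 313.28847162] [407.7137144  297.32618742]
0.12 [154.83222026 323.27101653] [407.91052091 283.03244224]
0.25 [153.53595217 334.6655434 ] [406.44216061 266.09692656]
17.75
```

```bash
python3 -c "
from workcell import bot
print(bot.observe()['force'],bot.observe()['clock']); print(bot.job_done())"
```

```text
[ 0.23686104 -0.22954921  0.51972103] 17.75
the job is handed in; nothing more can be done
None
```

I wound the clamp screw down until it was snug, folded its lever flat and handed the job in at 17.75 s. No verdict is reported back.

- **Winding:** I gripped the upright lever and turned it about 164° (2.86 rad) clockwise. Over the last 16° the torque about the screw axis rose from about 0.06 to 0.65 N m. It held at 0.65 N m for 0.25 s, inside the 0.3–0.9 N m range and well under the 1.2 N m limit. After I let go, the head sprang back about 10°.
- **Folding:** I pushed the lever over with the shut fingers and pressed it down until the force rose to 29 N, with the fingertips at 0.1416 m. That is about 1.5 N m at the hinge, far more than the lever's own stiffness, so I take it to be against its stop.
- **Last checks:** The pictures show the lever flat. The lever tip measured from two views came out at 0.137 m, against about 0.142 m expected for the top face; that is about 5 mm low, so nothing suggests it is still raised. The gripper is clear above the head and the force reading is near zero. The dish, vial, spare disc and spatula look unmoved in the last pictures; I did not check the jar, beaker and wash bottle again.
- **Not measured:** The clamping force on the glass was not measured. I infer it from the snug torque and the folded lever.

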